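# Swap a bead-pot strip for a thread spool in the sliding-lid display case

## Task

I have finished with the strip of bead pots and need the thread spool from the glass-topped display case. Slide the glass door above the spool back past the other door as far as it goes, lift the spool out and stand it upright in the middle of the round cork mat; after that, set the strip of pots upright and flat on the floor of the compartment that the spool came from, and slide that door fully shut again. Leave the other door, the square box in the other compartment and the other things on the bench where they are.

Things in the scene. Friction and masses are not known exactly. Their poses are not given: they have to be found in the camera images.
- case: Low fixed case, pale wood and clear sides, 194 mm deep (x, away from the robot) by 424 long (y); origin: centre of underside. Compartments left (+y) and right (-y), parted by a 6 mm wall at y = 0; each is clear over x -80 to 80 and to |y| = 200 mm; floor 6 mm above the bench. Rails at x = +-92 to 97, 89 high; end walls 70 high. Two clear framed doors lie level on top, on two tracks, one above the other.
- door_left (a joint): Travel (m) of the left (+y) door, 0 shut to 0.16 open; it opens towards case -y, under the right door, stays where left and takes about 2 N to slide. Shut it covers case y -10 to 200 mm, top face 78 mm above the bench; fully open it bares y 40 to 200 mm.
- door_right (a joint): Travel (m) of the right (-y) door, 0 shut to 0.16 open; it opens towards case +y, over the left door, stays where left and takes about 2 N to slide. Shut it covers case y -200 to 10 mm, top face 88 mm above the bench; fully open it bares y -200 to -40 mm.
- door_left_pull (a point): Middle of the top edge of the left door's pull: an upright aluminium strip, 110 mm long (case x), 10 mm thick (case y), reaching 120 mm above the bench, 12 mm in from the door's outer end (case y = 188 mm when shut). Push it from either side, above the doors, or pinch it.
- door_right_pull (a point): The same point on the right door's pull (case y = -188 mm when shut), also 120 mm above the bench.
- spool: Thread spool standing upright in one of the two compartments, either one: 56 mm diameter, 60 mm high, 6 mm white flanges, wound almost flush (53 mm). About 0.12 kg. Origin: centre of its underside, z up its axis.
- square_box: Square lidded bead box, 79 x 79 x 52 mm, in the other compartment; to be left alone. Origin: centre of its underside.
- pot_strip: Four joined lidded bead pots in a straight strip standing on the bench: 120 mm long (own y), 32 mm wide (own x), 50 mm high. About 0.14 kg. Origin: centre of its underside.
- mat: Round cork mat fixed to the bench, 110 mm diameter, 4 mm thick. Origin: centre of its underside. It lies at the front of the bench, left or right, with the pot strip on the other side.
- big_reel: Larger thread reel on the bench, 84 mm diameter, 80 mm high, at the right; bystander. Origin: centre of its underside.
- wire_box: Clear box with rounded corners, 114 x 114 x 59 mm, at the left; bystander. Origin: centre of its underside.
- scissors: Pair of scissors lying on the bench, 165 mm long, right of the robot; bystander. Origin: at the pivot.
Not all that is in view belongs to the job. What is shaped like the pot_strip but blue is not meant. Of the things that look like the mat, take the one that is nearest to the robot's base at the start.

How it is judged (in metres and radians):
On the way, in this order (a step that is already met when the one before it is completed fails the run):
1. the door above the spool is slid at least 130 mm open, past the other door, with the spool still standing inside ((((y of spool in the frame of case between 0.02 and 0.18 m and x of spool in the frame of case between -0.065 and 0.065 m and z of spool in the frame of case below 0.012 m and angle between spool's own z axis and vertical below 0.1 rad) and value of joint door_left above 0.13 m) or ((y of spool in the frame of case between -0.18 and -0.02 m and x of spool in the frame of case between -0.065 and 0.065 m and z of spool in the frame of case below 0.012 m and angle between spool's own z axis and vertical below 0.1 rad) and value of joint door_right above 0.13 m))), for 0.2 s.
2. the spool stands upright on the cork mat, let go, its centre within 35 mm of the mat's centre (horizontal distance between spool and mat below 0.035 m and height (world z) of spool between 0.001 and 0.008 m and angle between spool's own z axis and vertical below 0.1 rad and contact force between the fingers and spool below 0.2 N and linear speed of spool below 0.03 m/s), for 0.2 s.
3. the pot strip stands upright on the floor of the compartment the spool came from, let go, that door still open ((((y of pot_strip in the frame of case between 0.018 and 0.182 m and x of pot_strip in the frame of case between -0.065 and 0.065 m and z of pot_strip in the frame of case below 0.012 m and angle between pot_strip's own z axis and vertical below 0.1 rad) and y of square_box in the frame of case below 0 m) or ((y of pot_strip in the frame of case between -0.182 and -0.018 m and x of pot_strip in the frame of case between -0.065 and 0.065 m and z of pot_strip in the frame of case below 0.012 m and angle between pot_strip's own z axis and vertical below 0.1 rad) and y of square_box in the frame of case above 0 m)) and contact force between the fingers and pot_strip below 0.2 N and linear speed of pot_strip below 0.03 m/s and ((y of square_box in the frame of case below 0 m and value of joint door_left above 0.05 m) or (y of square_box in the frame of case above 0 m and value of joint door_right above 0.05 m))), for 0.2 s.
At the end, for the whole second after the job is handed in: The spool stands upright (within 0.1 rad) on the cork mat, its centre within 35 mm of the mat's centre, the pot strip stands upright and flat on the floor of the compartment that the spool came from, and that compartment's door is shut to within 8 mm; both things are released and at rest (all of step 2 and (((y of pot_strip in the frame of case between 0.018 and 0.182 m and x of pot_strip in the frame of case between -0.065 and 0.065 m and z of pot_strip in the frame of case below 0.012 m and angle between pot_strip's own z axis and vertical below 0.1 rad) and y of square_box in the frame of case below 0 m) or ((y of pot_strip in the frame of case between -0.182 and -0.018 m and x of pot_strip in the frame of case between -0.065 and 0.065 m and z of pot_strip in the frame of case below 0.012 m and angle between pot_strip's own z axis and vertical below 0.1 rad) and y of square_box in the frame of case above 0 m)) and contact force between the fingers and pot_strip below 0.2 N and linear speed of pot_strip below 0.03 m/s and ((y of square_box in the frame of case below 0 m and value of joint door_left below 0.008 m) or (y of square_box in the frame of case above 0 m and value of joint door_right below 0.008 m))); the robot touches nothing.
It fails at once if the door over the square box moved by more than 20 mm ((y of square_box in the frame of case above 0 m and distance of door_left_pull from where it was at the start of the episode above 0.02 m) or (y of square_box in the frame of case below 0 m and distance of door_right_pull from where it was at the start of the episode above 0.02 m)).
It fails at once if the square box moved by more than 30 mm (distance of square_box from where it was at the start of the episode above 0.03 m).
It fails at once if a bystander on the bench (big reel, wire box, scissors) moved by more than 30 mm (distance of any of big_reel, wire_box, scissors from where it was at the start of the episode above 0.03 m).
It also fails if it takes over 72 s, if anything falls off the work surface, if the arm or the gripper's body presses on something with over 40 N, if the wrist force passes 120 N, or if a joint passes its speed limit or range.

## Robot

A 7-joint arm with a two-finger parallel gripper is mounted at the origin on the work surface. World frame = base frame: x ahead of the robot, y to its left, z up, the work surface at z = 0. Lengths are in m, angles in degrees, forces in N, time in s.
With the tool pointing down it reaches from about 0.4 to 0.875 m from the base axis. Payload 4.4 kg.
Tool frame: the origin (TCP) lies between the finger pads; the fingertips stand 19 mm ahead of it and the grasp point (between the pads) is the TCP (robot.tcp_to_tips is the distance from the TCP to the fingertips, in m); y points along the fingers, z is the direction in which the jaws open and shut, and the axes are right-handed (so a half turn about y gives the same grasp; the last joint's range is limited). The gripper opens to 85 mm and grips with 20 to 120 N. Pads are 22 mm wide; open, the fingers measure 114 mm over their backs; the gripper's body (76 mm by 85 mm) begins 54 mm behind the grasp point. The pads swing forward as they close: fully open they stand 13 mm farther back than shut.
Start: joints at [60.229, 36.005, 2.206, 86.941, -1.547, 57.084, -1.146], TCP at [0.285, -0.584, 0.25] pointing down, gripper open.
Joint ranges: [-175.42, 175.42], [-21.48, 121.26], [-71.46, 75.88], [10.55, 141.38], [-63.04, 243.04], [13.31, 113.54], [-168.57, 168.57]. Speed limits (degrees/s): [147.25, 147.25, 180, 180, 180, 180, 180].

## Interface

Orientations are given as [roll, pitch, yaw] about the fixed x, y, z axes, in that order (R = Rz(yaw) Ry(pitch) Rx(roll)).
In Python, from bench import robot, claw, solve_ik, imaging gives the robot as it stands. Calls block until the motion is done:
- robot.reach(position, orientation): joint-space move of the TCP to a pose.
- robot.move_linear(position, rotation=None, rate=0.15, force_limit=None): straight line of the TCP; rotation=None keeps the orientation; rate is the mean speed in m/s. With force_limit (N) it stops when the force on the tool has changed by that much, and returns True; else False.
- robot.move_j(angles): joint-space move.
- claw.gripper_to(opening, f_grip=None): opening from 0.0 (shut) to 1.0 (fully open); f_grip is the grip in N (None keeps the last); returns when the fingers have stopped.
- robot.hold(seconds).
- solve_ik(position, orientation): joint angles nearest the present ones, or None.
- robot.state(): the state.
- imaging.read_camera(name): name is "scene" or "top"; returns the picture (384x512x3 uint8, blue, green, red); there is no depth.
- imaging.calibration(name): a dict with "vertical_fov" (degrees; the focal length in pixels is half the picture's height over the tangent of half this angle, whatever the lens; pixels are square), "cx", "cy" (the principal point, pixels), "cam_to_world" (4x4, takes a point from camera to world coordinates). Camera axes: x right, y down, z forward; pixel columns grow to the right and rows downward; lengths in m; the calibration is good to about 2 mm. A picture is of the moment at which its call begins. calibration takes no time and is no camera call.
A pose or a line that the arm cannot do raises robot.MotionError and nothing moves.
- robot.finish_job(): hands the job in, once; it reports no verdict.
The state is a dict: "t": time; "qpos": joint angles; "qvel": joint speeds; "joint_torque": joint torques, N m; "position": TCP position; "tool_rot": TCP orientation; "wrist_force": force on the tool from outside, world axes, zero at the start; "wrist_torque": the same for the moment, N m; "opening": opening from 0.0 (shut) to 1.0 (fully open).
Only numpy, scipy, OpenCV 4.12 (cv2) and the standard library are available. Lean on these libraries where they do the work, as an engineer would, in place of code of your own. Each camera call takes 0.05 s, during which the arm holds its last target.

## Working session

There is one attempt and no reset: what is moved stays moved. The work goes in short steps, each a Python script; the robot and the scene stay as the last script left them, time stands still between calls to the robot, and variables do not carry over. Pictures are saved under pics/ and viewed, and the job is handed in when it is done.

```bash
ls; mkdir -p pics; python3 - <<'E'
from bench import robot, claw, solve_ik, imaging
import cv2
for n in ("scene","top"):
    im=imaging.read_camera(n); cv2.imwrite(f"pics/{n}0.png",im)
    print(n,imaging.calibration(n))
print(robot.state())
E
```

```text
pics
scene {'vertical_fov': 57.965370610185644, 'cx': 253.48837107184866, 'cy': 191.44612217764717, 'cam_to_world': array([[ 0.78651472,  0.5158012 , -0.3396229 ,  0.88435737],
       [ 0.61745647, -0.66739669,  0.41632818, -0.5144899 ],
       [-0.01192063, -0.5371506 , -0.84340212,  1.11336546],
       [ 0.        ,  0.        ,  0.        ,  1.        ]])}
top {'vertical_fov': 43.417655543776995, 'cx': 259.36529672462535, 'cy': 191.20317675244516, 'cam_to_world': array([[ 0.02097169, -0.98863391,  0.14887302,  0.26331204],
       [-0.99975092, -0.02187433, -0.00442818,  0.00458679],
       [ 0.00763434, -0.14874307, -0.98884641,  1.40106098],
       [ 0.        ,  0.        ,  0.        ,  1.        ]])}
{'t': 0.1, 'qpos': array([60.22921274, 36.0532187 ,  2.20323339, 86.98990979, -1.54851285,
       57.08392725, -1.14600058]), 'qvel': array([-0.02628197, -0.09507638,  0.0304582 , -0.22181373,  0.0523443 ,
       -0.06449483, -0.05188081]), 'joint_torque': array([ 3.15850630e-03, -5.64524138e+01,  1.23027507e+00, -1.93971616e+01,
        1.12593948e-02,  5.45399962e-03,  1.61914778e-05]), 'position': array([ 0.28474888, -0.58372684,  0.24948768]), 'tool_rot': array([-9.00973840e+01,  2.56737804e-05, -1.54000594e+02]), 'wrist_force': array([-0.09995664,  1.03233629, -0.11308709]), 'wrist_torque': array([ 0.07090195, -0.02840249, -0.00171563]), 'opening': 0.9963224969085347}
```

View pics/scene0.png

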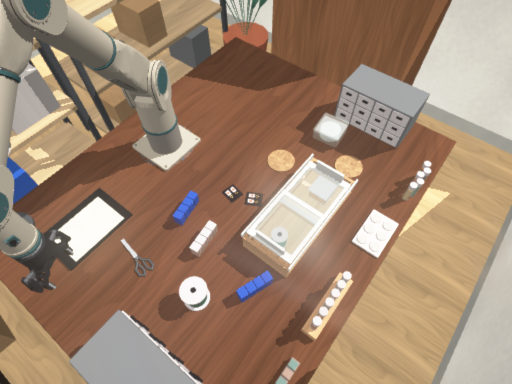

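View pics/top0.png

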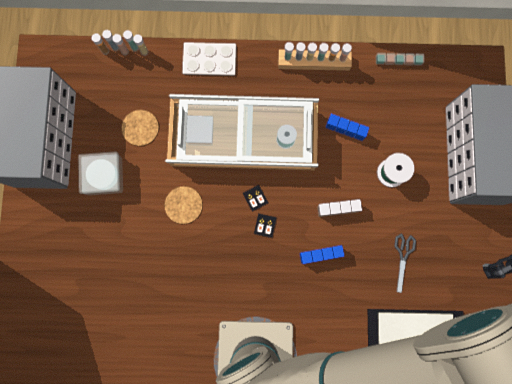

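The spool is in the right compartment at top (286,134) and scene (281,236). The square box is in the left one at top (199,128).
- **Strip candidates:** the white one at top (340,208), and blue ones at (348,126) and (322,255). The white one fits, because blue is excluded.
- **Mat candidates:** top (183,205) and (140,127). The first is nearer the base.

Next I'll confirm these in an enlarged crop and measure.

```bash
cat > h.py <<'E'
import numpy as np, cv2
from bench import robot, claw, solve_ik, imaging
def ray(n,u,v):
    c=imaging.calibration(n); f=192/np.tan(np.radians(c["vertical_fov"]/2))
    M=c["cam_to_world"]; d=M[:3,:3]@np.array([(u-c["cx"])/f,(v-c["cy"])/f,1.]); return M[:3,3],d
def onz(n,p,z):
    o,d=ray(n,*p); return o+d*(z-o[2])/d[2]
def tri(pt,ps):
    A=np.zeros((3,3));b=np.zeros(3);L=[]
    for n,p in(("top",pt),("scene",ps)):
        o,d=ray(n,*p); d=d/np.linalg.norm(d); P=np.eye(3)-np.outer(d,d); A+=P;b+=P@o; L.append((o,P))
    x=np.linalg.solve(A,b); return x,[np.linalg.norm(P@(x-o)) for o,P in L]
E
python3 - <<'E'
from h import *
t=cv2.imread("pics/top0.png"); s=cv2.imread("pics/scene0.png")
a=cv2.resize(t[85:275,120:380],None,fx=3,fy=3,interpolation=cv2.INTER_CUBIC); cv2.imwrite("pics/tc.png",a)
a=cv2.resize(s[135:315,170:370],None,fx=3.3,fy=3.3,interpolation=cv2.INTER_CUBIC); cv2.imwrite("pics/sc.png",a)
for n,im in(("top",t),("scene",s)):
    hsv=cv2.cvtColor(im,cv2.COLOR_BGR2HSV)
    w=cv2.inRange(hsv,(0,0,185),(180,70,255)); o=cv2.inRange(hsv,(8,90,150),(22,220,255))
    for nm,m in(("white",w),("cork",cv2.morphologyEx(o,cv2.MORPH_OPEN,np.ones((5,5)))) ):
        k,l,st,ce=cv2.connectedComponentsWithStats(m)
        for i in range(1,k):
            if st[i,4]>40: print(n,nm,ce[i].round(1),st[i])
for n,p in(("top",(183,205)),("top",(140,127)),("scene",(281,160)),("scene",(348,166))): print(n,p,onz(n,p,.004))
E
```

```text
top white [106.2  33.4] [102  30   9   8  61]
top white [127.  34.] [123  30   9   9  63]
top white [95.5 37.1] [92 33  8  9 60]
top white [116.5  37.4] [113  34   8   8  59]
top white [137.3  38. ] [133  34   9   9  60]
top white [208.8  58. ] [ 183   42   53   33 1607]
top white [288.9  46. ] [285  42   9   9  62]
top white [300.5  46.3] [297  43   8   8  56]
top white [312.   46.5] [308  43   9   8  60]
top white [323.6  46.9] [320  43   8   9  60]
top white [335.2  47.1] [331  43   9   9  59]
top white [346.7  47.3] [343  44   9   8  59]
top white [244.9 130.8] [ 165   94  154   72 8308]
top white [461.4 106.8] [460  95   3  24  45]
top white [452.8 113.1] [452 103   3  21  46]
top white [462.4 131.5] [461 121   3  23  47]
top white [453.8 137.4] [453 126   3  23  49]
top white [463.5 157.4] [462 146   3  24  46]
top white [454.9 161.9] [454 151   3  22  50]
top white [396.4 168.3] [377 153  37  34 782]
top white [ 98.8 172.6] [  81  155   37   37 1207]
top white [473.7 179. ] [473 168   3  24  44]
top white [464.6 183.2] [464 172   3  23  47]
top white [455.9 186.7] [455 175   3
[... 3506 characters left out ...]
[330 224  19  30 297]
scene cork [220.9 242.4] [216 237  10  11  84]
scene cork [103.1 254.1] [ 86 238  34  32 455]
scene cork [249.6 243.5] [243 240  14   9  88]
scene cork [333.  267.4] [309 249  44  32 508]
scene cork [363.3 258.7] [360 254   8  11  72]
scene cork [212.1 266.5] [206 259  13  16 126]
scene cork [174.  271.8] [165 262  19  22 196]
scene cork [ 31.5 348.5] [   0  283   85  101 4327]
scene cork [300.9 291.9] [296 287  11  11  93]
scene cork [306.3 327.2] [303 323   7   9  57]
top (183, 205) [0.42808078 0.21991976 0.004     ]
top (140, 127) [0.65943578 0.35845936 0.004     ]
scene (281, 160) [0.43260182 0.21877236 0.004     ]
scene (348, 166) [0.66029767 0.35637974 0.004     ]
```

View pics/tc.png

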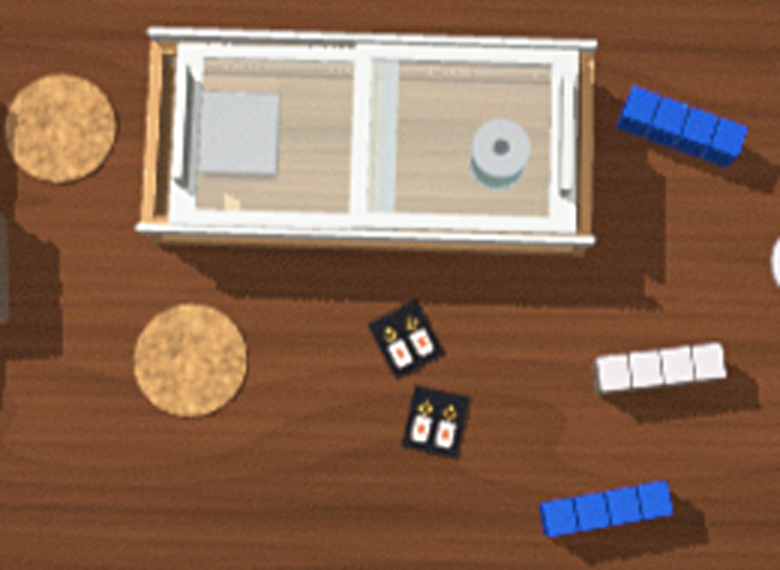

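View pics/sc.png

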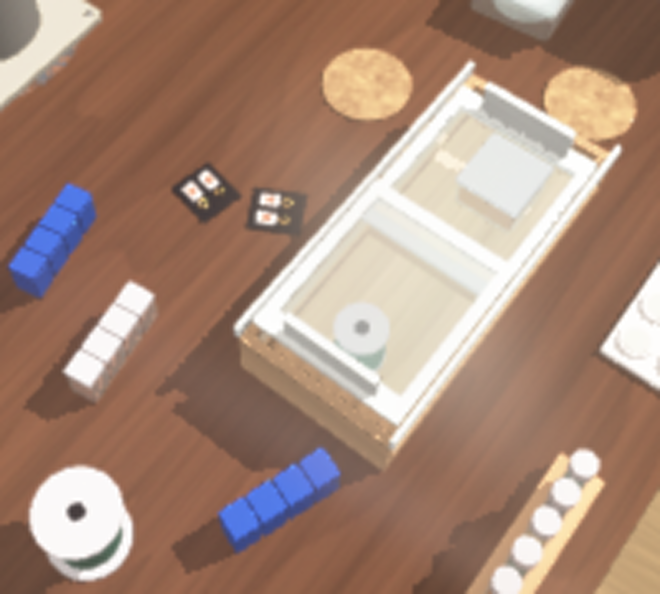

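The crops confirm the white strip, the nearer mat and the spool under the right door. Now I'll triangulate the key points.

```bash
python3 - <<'E'
from h import *
T=lambda p:(120+(p[0]+.5)/3-.5,85+(p[1]+.5)/3-.5); S=lambda p:(170+(p[0]+.5)/3.3-.5,135+(p[1]+.5)/3.3-.5)
P={"rail NW(farL)":((148,29),(617,149)),"rail farR":((597,41),(390,446)),"rail nearR":((594,240),(239,327)),"rail nearL":((136,229),(471,66)),
"spool hole":((501,147),(362,327)),
"pullR far":((561,78),(378,382)),"pullR near":((565,197),(286,318)),
"strip seam ends mid":((661,368),(110,335)),
"mat":((190.5,360),(367,83)),"mat2":((61,128),(590,102))}
for k,(a,b) in P.items():
    x,r=tri(T(a),S(b)); print(k,x.round(4),np.round(r,4),"d",np.hypot(x[0],x[1]).round(3))
for c in [(148,29),(597,41),(594,240),(136,229)]: print(onz("top",T(c),.089).round(4))
print("hole@.066",onz("top",T((501,147)),.066),onz("scene",S((362,327)),.066))
# strip top face
t=cv2.imread("pics/top0.png"); hsv=cv2.cvtColor(t,cv2.COLOR_BGR2HSV)
m=cv2.inRange(hsv,(0,0,170),(180,70,255)); m[:190]=0;m[225:]=0;m[:,:310]=0;m[:,370:]=0
m=cv2.morphologyEx(m,cv2.MORPH_CLOSE,np.ones((3,3)))
r=cv2.minAreaRect(cv2.findNonZero(m)); print(r); bx=cv2.boxPoints(r); q=[onz("top",p,.05) for p in bx]; print(np.round(q,4)); print([np.linalg.norm(q[i]-q[(i+1)%4]).round(4) for i in range(4)],np.mean(q,0))
E
```

```text
rail NW(farL) [0.7329 0.2601 0.0841] [0.0019 0.0019] d 0.778
rail farR [ 0.731  -0.1655  0.0852] [0.0017 0.0017] d 0.75
rail nearR [ 0.5409 -0.1604  0.0861] [0.0021 0.0021] d 0.564
rail nearL [0.5419 0.2641 0.0771] [0.0005 0.0005] d 0.603
spool hole [ 0.6327 -0.0756  0.0643] [0.0004 0.0004] d 0.637
pullR far [ 0.6883 -0.1288  0.1047] [0.0005 0.0005] d 0.7
pullR near [ 0.577  -0.1312  0.1042] [0.0022 0.0022] d 0.592
strip seam ends mid [ 0.4272 -0.2315  0.0396] [0.0003 0.0003] d 0.486
mat [0.43   0.2205 0.0011] [0.0008 0.0008] d 0.483
mat2 [0.6596 0.3595 0.0026] [0.001 0.001] d 0.751
[0.7326 0.2605 0.089 ]
[ 0.7309 -0.1639  0.089 ]
[ 0.5389 -0.1616  0.089 ]
[0.5397 0.2621 0.089 ]
hole@.066 [ 0.6319349  -0.07575857  0.066     ] [ 0.63339965 -0.0759496   0.066     ]
((339.9146728515625, 206.7747344970703), (11.567282676696777, 41.59548568725586), 83.2901611328125)
[[ 0.4354 -0.1695  0.05  ]
 [ 0.4518 -0.2865  0.05  ]
 [ 0.4192 -0.2899  0.05  ]
 [ 0.4029 -0.1733  0.05  ]]
[np.float64(0.1182), np.float64(0.0328), np.float64(0.1177), np.float64(0.0327)] [ 0.42734107 -0.22980248  0.05      ]
```

The measurements agree with the given sizes:
- **Case:** centre (0.6355, 0.049), yaw about 0.
- **Spool:** (0.633, -0.076), top at 64 mm.
- **Mat:** (0.430, 0.220), 0.483 m from the base, against 0.75 m for the other one.
- **Strip:** (0.427, -0.230), yaw about 8°.

Next I'll check the strip height and IK, then open the door.

```bash
python3 - <<'E'
from h import *
S=lambda p:(170+(p[0]+.5)/3.3-.5,135+(p[1]+.5)/3.3-.5)
s=cv2.imread("pics/scene0.png")
cv2.imwrite("pics/strip.png",cv2.resize(s[210:265,180:225],None,fx=10,fy=10,interpolation=cv2.INTER_CUBIC))
t=cv2.imread("pics/top0.png")
cv2.imwrite("pics/pull.png",cv2.resize(t[90:175,290:330],None,fx=7,fy=7,interpolation=cv2.INTER_CUBIC))
print(robot.tcp_to_tips)
for y in(0,180,90,-90,8,-172,98,-82):
  for p in((.6355,-.2,.2),(.6355,-.2,.116),(.6355,.03,.116),(.633,-.076,.038),(.43,.22,.036),(.427,-.23,.03)):
    q=solve_ik(p,(-90,0,y)); print(y,p,None if q is None else np.round(q,0))
E
```

```text
0.019
0 (0.6355, -0.2, 0.2) [ 36.  45. -37.  86.  30.  59.  81.]
0 (0.6355, -0.2, 0.116) [ 34.  50. -34.  90.  34.  51.  77.]
0 (0.6355, 0.03, 0.116) [ 15.  48. -36.  95.  36.  48.  55.]
0 (0.633, -0.076, 0.038) [ 22.  54. -31.  96.  39.  41.  61.]
0 (0.43, 0.22, 0.036) [-22.  45. -13. 122.  32.  17.  28.]
0 (0.427, -0.23, 0.03) [ 37.  46. -18. 121.  42.  19.  74.]
180 (0.6355, -0.2, 0.2) [ 10.  41.   9.  87.  -7.  53. -69.]
180 (0.6355, -0.2, 0.116) [ 10.  46.   9.  91.  -9.  44. -67.]
180 (0.6355, 0.03, 0.116) [-10.  44.   8.  96.  -9.  40. -88.]
180 (0.633, -0.076, 0.038) [ -0.  51.   8.  97. -12.  33. -76.]
180 (0.43, 0.22, 0.036) [-38.  45.  11. 122. -30.  16. -91.]
180 (0.427, -0.23, 0.03) [ 22.  45.   5. 122. -14.  14. -52.]
90 (0.6355, -0.2, 0.2) [  -3.   44.   34.   88.  -28.   56. -142.]
90 (0.6355, -0.2, 0.116) [  -3.   50.   32.   91.  -33.   49. -137.]
90 (0.6355, 0.03, 0.116) [ -24.   49.   33.   96.  -35.   46. -155.]
90 (0.633, -0.076, 0.038) [ -13.   55.   30.   98.  -41.   39. -141.]
90 (0.43, 0.22, 0.036) [ -51.   49.   32.  122.  -62.   27. -149.]
90 (0.427, -0.23
[... 1251 characters left out ...]
, 0.116) [  -2.   50.   30.   91.  -31.   48. -131.]
98 (0.6355, 0.03, 0.116) [ -23.   48.   31.   96.  -33.   45. -149.]
98 (0.633, -0.076, 0.038) [ -12.   54.   28.   97.  -39.   38. -134.]
98 (0.43, 0.22, 0.036) [ -51.   49.   31.  122.  -62.   26. -142.]
98 (0.427, -0.23, 0.03) [  14.   46.   16.  122.  -42.   17. -106.]
-82 (0.6355, -0.2, 0.2) [ 24.  41. -15.  87.  12.  54.  13.]
-82 (0.6355, -0.2, 0.116) [ 22.  46. -12.  90.  13.  45.  12.]
-82 (0.6355, 0.03, 0.116) [  5.  45. -17.  95.  18.  42. -12.]
-82 (0.633, -0.076, 0.038) [ 12.  51. -13.  97.  18.  34.  -3.]
-82 (0.43, 0.22, 0.036) [-31.  44.   1. 122.  -1.  14. -21.]
-82 (0.427, -0.23, 0.03) [ 29.  45.  -7. 121.  19.  15.  14.]
```

View pics/strip.png

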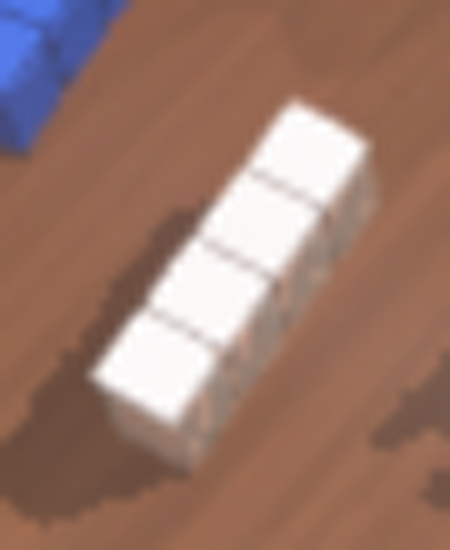

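View pics/pull.png

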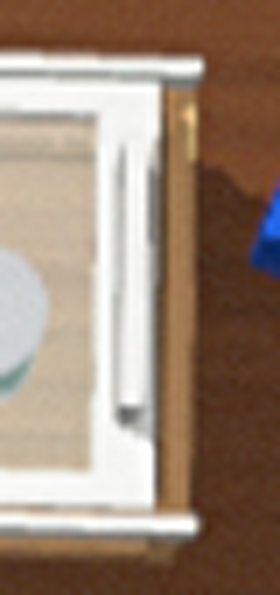

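The enlarged crop shows the white strip cleanly, with its top face centred near scene (202.8,235.7). The right door's pull is at top (309,128).

```bash
python3 - <<'E'
from h import *
print("strip top",tri((339.9,206.8),(202.8,235.7)), [onz("scene",(180+(u+.5)/10-.5,210+(v+.5)/10-.5),.05).round(4) for u,v in((295,100),(370,148),(172,422),(92,376))])
print("pull",onz("top",(307.1,128.6),.12),onz("top",(310.7,128.6),.12))
O=(-90,0,-90)
claw.gripper_to(0.0,40)
robot.reach((.6355,-.205,.2),O)
robot.move_linear((.6355,-.205,.116))
f0=robot.state()["wrist_force"]
r=robot.move_linear((.6355,.045,.116),rate=.07,force_limit=12)
s=robot.state(); print(r,s["t"],s["position"],s["wrist_force"]-f0)
cv2.imwrite("pics/s1.png",imaging.read_camera("scene"));cv2.imwrite("pics/t1.png",imaging.read_camera("top"))
E
```

```text
strip top (array([ 0.42773568, -0.23114085,  0.04365486]), [np.float64(0.00043002620064608007), np.float64(0.0004300262006460237)]) [array([ 0.4056, -0.1745,  0.05  ]), array([ 0.4385, -0.1726,  0.05  ]), array([ 0.4537, -0.288 ,  0.05  ]), array([ 0.4216, -0.2924,  0.05  ])]
pull [ 0.63262343 -0.12836879  0.12      ] [ 0.63285219 -0.13824586  0.12      ]
True 6.075 [0.6351441  0.00508302 0.11571314] [-0.69297993 -1.86065645  0.29220441]
```

View pics/s1.png

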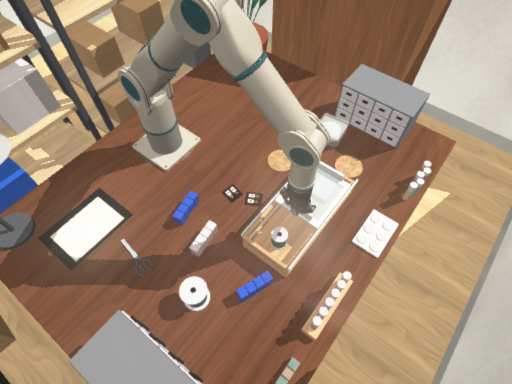

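View pics/t1.png

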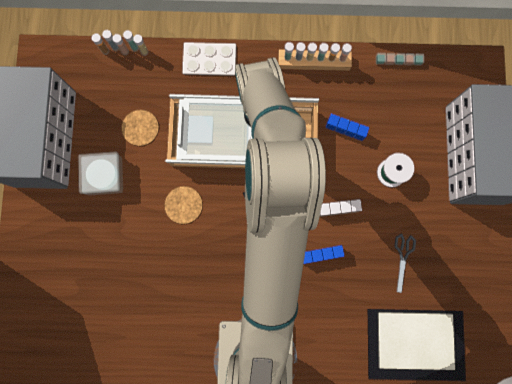

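The door is fully open: the finger sits at y=0.005, so the pull is at about 0.02. The spool is bare and upright at scene (280,236). I'll lift off, re-check it without glass, and grasp.

```bash
python3 - <<'E'
from h import *
O=(-90,0,-90)
s=robot.state()["position"]
robot.move_linear((s[0],s[1]-.02,s[2]),rate=.1)
robot.move_linear((s[0],s[1]-.02,.19),rate=.2)
im=imaging.read_camera("scene"); cv2.imwrite("pics/s2.png",cv2.resize(im[205:275,240:320],None,fx=8,fy=8,interpolation=cv2.INTER_CUBIC))
im=imaging.read_camera("top"); cv2.imwrite("pics/t2.png",cv2.resize(im[85:175,160:330],None,fx=4.5,fy=4.5,interpolation=cv2.INTER_CUBIC))
claw.gripper_to(1.0)
print(robot.state()["t"])
E
```

```text
7.925
```

View pics/s2.png

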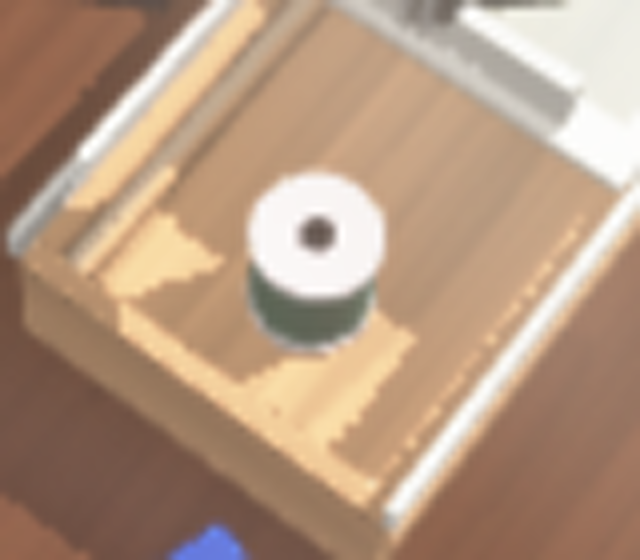

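View pics/t2.png

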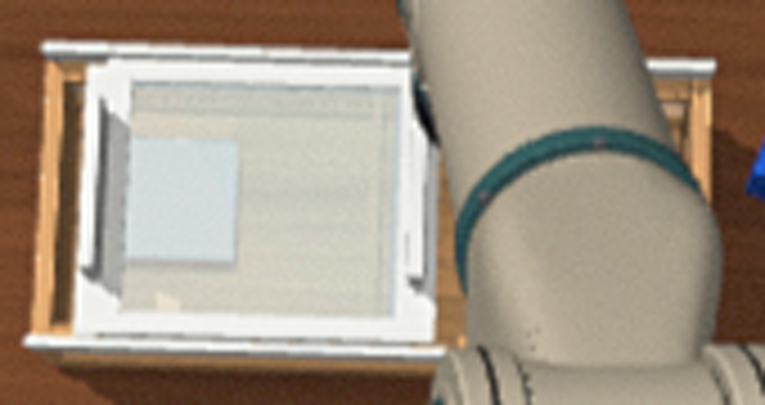

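The spool stands clear with its hole at scene (279.3,233.8), the same place as before. The doors are stacked at left. Grasping it now.

```bash
python3 - <<'E'
from h import *
x=onz("scene",(279.3,233.8),.066); print(x)
robot.move_linear((.633,-.076,.19),rate=.2)
r=robot.move_linear((.633,-.076,.038),rate=.1,force_limit=10)
print(r,robot.state()["position"])
claw.gripper_to(0.0,35)
s=robot.state(); print(s["opening"],s["position"],s["wrist_force"],s["t"])
robot.move_linear((.633,-.076,.20),rate=.12)
s=robot.state(); print(s["opening"],s["wrist_force"],s["t"])
cv2.imwrite("pics/s3.png",imaging.read_camera("scene"))
E
```

```text
[ 0.63339578 -0.07621881  0.066     ]
False [ 0.63350189 -0.07604983  0.03867114]
0.6121833547418558 [ 0.63324032 -0.0760653   0.03848711] [-0.67598541 -0.43949295  4.4451085 ] 10.45
0.6110167455684475 [-0.74981623 -0.42587714 -1.20958791] 11.95
```

View pics/s3.png

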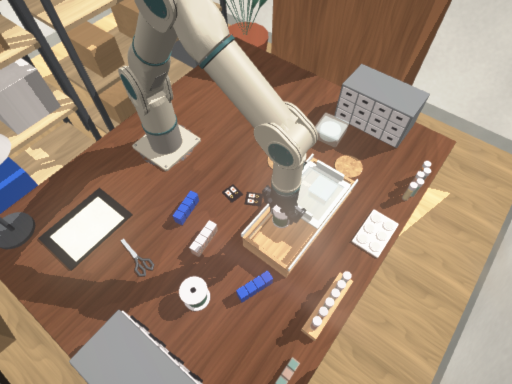

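The spool is held: opening 0.61, about 1.2 N of weight on the wrist. Moving it to the mat.

```bash
python3 - <<'E'
from h import *
robot.move_linear((.430,.2203,.20),rate=.25)
robot.move_linear((.430,.2203,.055),rate=.15)
r=robot.move_linear((.430,.2203,.035),rate=.03,force_limit=4)
s=robot.state(); print(r,s["position"],s["wrist_force"])
claw.gripper_to(1.0)
robot.hold(.2)
robot.move_linear((.430,.2203,.16),rate=.15)
robot.reach((.50,.0,.25),(-90,0,-90))
print(robot.state()["t"])
for n in("scene","top"): cv2.imwrite(f"pics/{n}4.png",imaging.read_camera(n))
E
```

```text
True [0.42983537 0.22019552 0.03641131] [-1.73812742 -1.36162933  5.84884905]
17.8917
```

View pics/scene4.png

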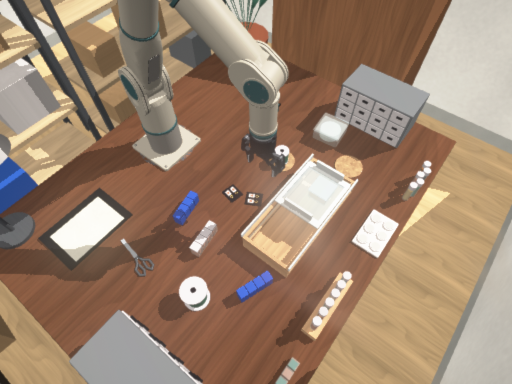

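View pics/top4.png

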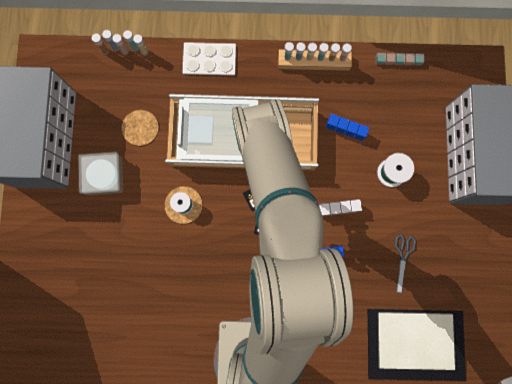

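The spool stands on the mat at top (181,203), centred once parallax is allowed for. The compartment is empty. Now for the white strip.

```bash
python3 - <<'E'
from h import *
O=(-90,0,-82.2)
robot.reach((.428,-.231,.14),O)
r=robot.move_linear((.428,-.231,.030),rate=.1,force_limit=10)
print(r,robot.state()["position"])
claw.gripper_to(0.0,35)
s=robot.state(); print(s["opening"],s["position"],s["wrist_force"],s["t"])
robot.move_linear((.428,-.231,.20),rate=.12)
s=robot.state(); print(s["opening"],s["wrist_force"],s["tool_rot"],s["t"])
robot.move_linear((.560,-.20,.20),(-90,0,-90.2),rate=.2)
for n in("scene","top"): cv2.imwrite(f"pics/{n}5.png",imaging.read_camera(n))
E
```

```text
False [ 0.4283539  -0.23115752  0.03047224]
0.36659176122680187 [ 0.42818044 -0.23113067  0.03027256] [-0.11639426 -0.56357015  4.16732985] 20.8083
0.3691480610448166 [ 0.28805754  0.03416822 -1.77014697] [-9.00653893e+01  4.71567949e-02 -8.21975328e+01] 22.375
```

View pics/scene5.png

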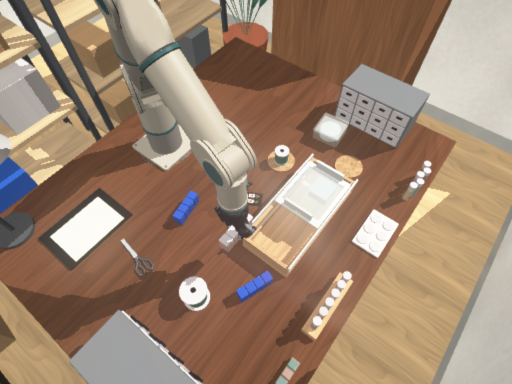

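View pics/top5.png

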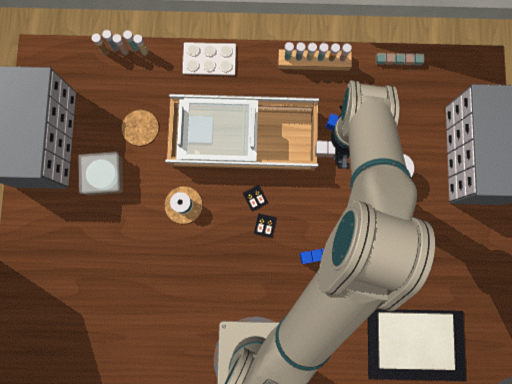

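The strip is held and level. I'll check its free end against the grip offset, then place it.

```bash
python3 - <<'E'
from h import *
print("end",onz("top",(316.5,148),.215))
O=(-90,0,-90.2)
robot.move_linear((.6355,-.071,.20),O,rate=.2)
robot.move_linear((.6355,-.071,.06),rate=.12,force_limit=10)
print(robot.state()["position"])
r=robot.move_linear((.6355,-.071,.0345),rate=.03,force_limit=4)
s=robot.state(); print(r,s["position"],s["wrist_force"],s["t"])
cv2.imwrite("pics/s6.png",imaging.read_camera("scene"))
E
```

```text
end [ 0.55528841 -0.14255753  0.215     ]
[ 0.63618074 -0.07101172  0.06086828]
True [ 0.63503762 -0.07093222  0.03630091] [-0.95978107  0.24157595  3.87810459] 26.2583
```

View pics/s6.png

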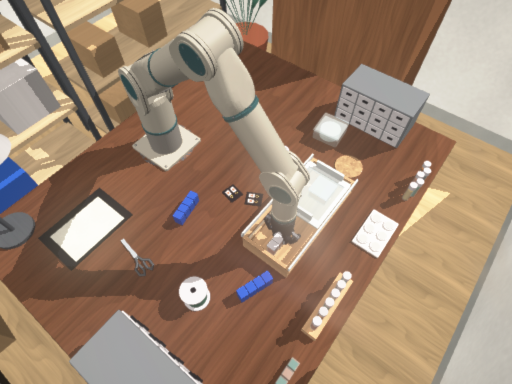

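Contact came at z=0.0363 as predicted, so the strip is on the floor. Releasing it and checking before I close the door.

```bash
python3 - <<'E'
from h import *
claw.gripper_to(1.0); robot.hold(.2)
robot.move_linear((.6355,-.071,.20),rate=.12)
claw.gripper_to(0.0)
robot.move_linear((.6355,.075,.20),rate=.2)
print(robot.state()["t"])
im=imaging.read_camera("scene"); cv2.imwrite("pics/s7.png",cv2.resize(im[135:285,170:370],None,fx=4,fy=4,interpolation=cv2.INTER_CUBIC))
im=imaging.read_camera("top"); cv2.imwrite("pics/t7.png",cv2.resize(im[85:235,150:350],None,fx=4,fy=4,interpolation=cv2.INTER_CUBIC))
E
```

```text
30.25
```

View pics/s7.png

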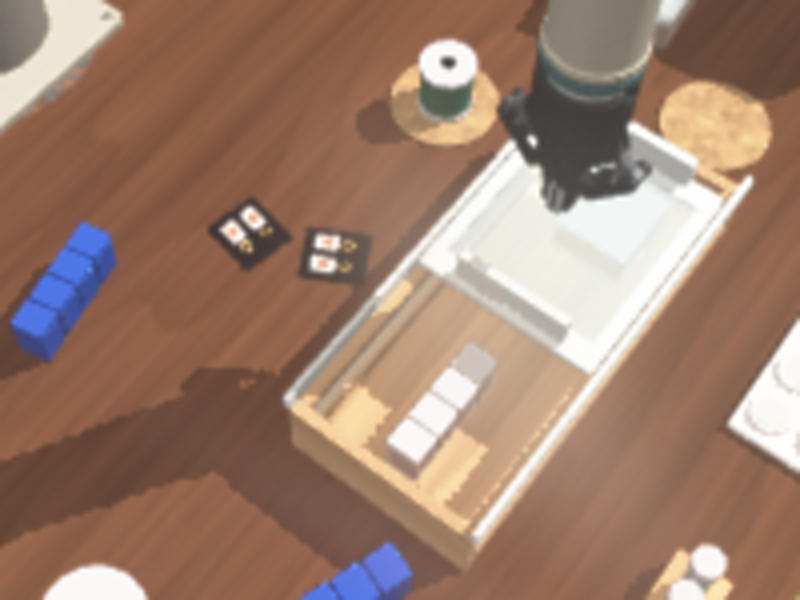

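View pics/t7.png

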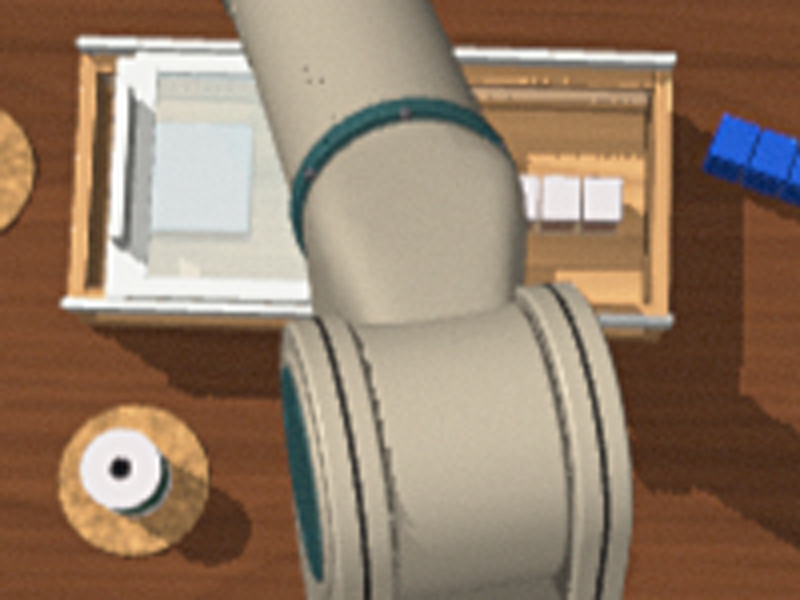

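The strip stands flat on the compartment floor, clear of the walls, at scene crop (442,408). The spool is upright on the mat. Closing the door.

```bash
python3 - <<'E'
from h import *
print(robot.move_linear((.6355,.075,.116),rate=.12,force_limit=8))
r=robot.move_linear((.6355,-.20,.116),rate=.07,force_limit=12)
s=robot.state(); print(r,s["position"],s["t"])
p=s["position"]
if r:
    robot.move_linear((p[0],p[1]+.02,p[2]),rate=.1); robot.move_linear((p[0],p[1]+.02,.2),rate=.15)
    robot.reach((.45,-.02,.35),(-90,0,-90))
for n in("scene","top"): cv2.imwrite(f"pics/{n}8.png",imaging.read_camera(n))
print(robot.state()["t"])
E
```

```text
False
True [ 0.63502347 -0.12293232  0.11543484] 33.75
35.8917
```

View pics/scene8.png

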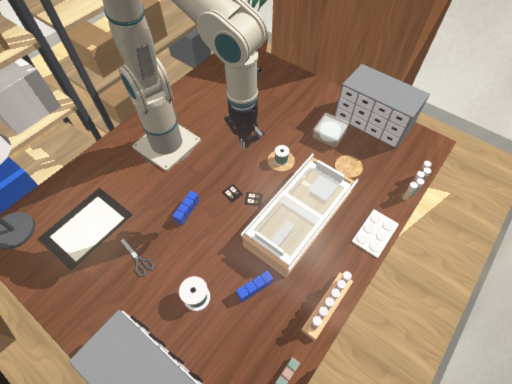

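View pics/top8.png

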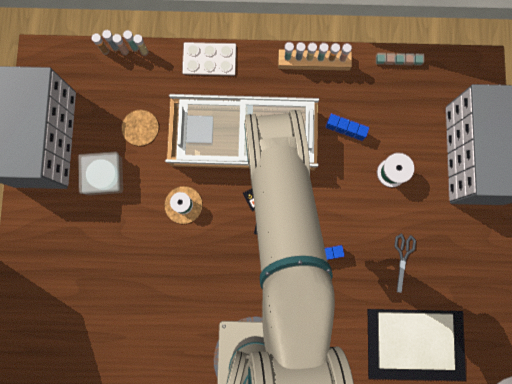

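The pull is back at y = -0.123 - 0.011 - 0.005 = -0.139, its shut position. Before handing in, I'll compare images with the start and check the spool's final place.

```bash
python3 - <<'E'
from h import *
a=cv2.imread("pics/scene0.png");b=cv2.imread("pics/scene8.png")
c=lambda i:cv2.resize(i[145:280,235:365],None,fx=3,fy=3,interpolation=cv2.INTER_CUBIC)
cv2.imwrite("pics/cmp.png",np.hstack([c(a),c(b)]))
t=cv2.imread("pics/top8.png"); 
def hole(im,r):
    x0,y0,x1,y1=r; h=cv2.cvtColor(im[y0:y1,x0:x1],cv2.COLOR_BGR2HSV); m=cv2.inRange(h,(0,0,190),(180,60,255))
    k,l,s,ce=cv2.connectedComponentsWithStats(m); i=1+s[1:,4].argmax(); x,y,w,hh=s[i,:4]; return (x0+x+(w-1)/2,y0+y+(hh-1)/2)
pt=hole(t,(165,186,200,222)); ps=hole(b,(270,140,300,168)); print(pt,ps,tri(pt,ps),onz("top",pt,.064))
E
```

```text
(np.float64(179.5), np.float64(202.0)) (np.float64(281.5), np.float64(150.5)) (array([0.42963701, 0.22139118, 0.05933882]), [np.float64(0.0002215402529333307), np.float64(0.0002215402529333703)]) [0.42921489 0.22080077 0.064     ]
```

View pics/cmp.png

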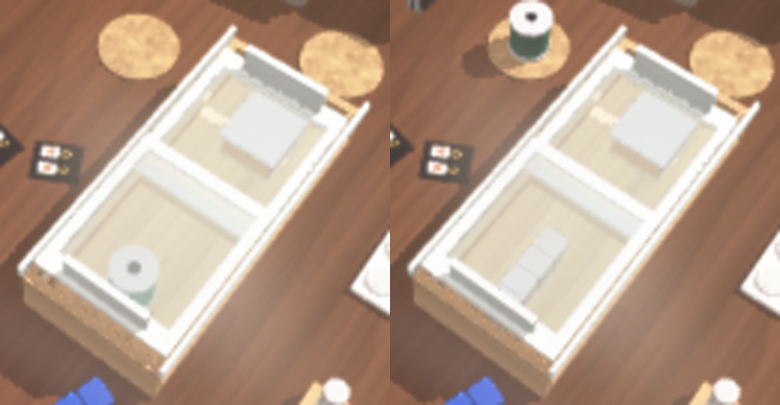

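The before and after crops match: both doors, the box and the case are unchanged, and the strip is inside. The spool is within about 2 mm of the mat centre.

```bash
python3 - <<'E'
from h import *
print(robot.finish_job(), robot.state()["t"])
E
```

```text
the job is handed in; nothing more can be done
the job is handed in; nothing more can be done
```

The whole job is done and handed in at about 36 s of the 72 s allowed. I slid the right-hand door fully open, stood the spool on the near cork mat, set the white strip in the emptied right compartment, and slid the door shut again.

- **Spool:** it stands upright, with its centre about 2 mm from the mat's centre.
- **Strip:** it touched the compartment floor at the height I expected and stands flat and clear of the walls.
- **Door:** the pull is back at y = -0.139, which is its shut position. In the scene view it looks the same as at the start.
- **Left alone:** the other door and the square box look unmoved against the starting picture. The big reel, wire box and scissors look unmoved by eye; I did not measure them.

No check failed. Two heights measured from the images came out low: the strip's top read 44 mm instead of 50 mm, and the pull's top about 105 mm instead of 120 mm. I put that down to rough corner picking, and contact during the moves agreed with the given sizes.

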